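# Pull the matching case from the crate of odds and top the column with it

## Robot

A 6-joint arm with a two-finger parallel gripper is mounted at the origin on the work surface. World frame = base frame: x ahead of the robot, y to its left, z up, the work surface at z = 0. Lengths are in m, angles in rad, forces in N, time in s.
With the tool pointing down it reaches from about 0.275 to 0.875 m from the base axis. Payload 12.5 kg.
Tool frame: the origin (TCP) lies at the very end of the fingers, on their centre line; the grasp point (between the pads) lies 19 mm behind it; z points along the fingers, y is the line along which they close (so a half turn about z gives the same grasp; the last joint's range is limited). The gripper opens to 85 mm and grips with 20 to 120 N. Pads are 22 mm wide; open, the fingers measure 114 mm over their backs; the gripper's body (76 mm by 85 mm) begins 54 mm behind the grasp point. The pads swing forward as they close: fully open they stand 13 mm farther back than shut.
Start: joints at [-1.375, 0.351, 1.652, -0, 1.139, -0.085], TCP at [0.152, -0.528, 0.231] pointing down, gripper open.
Joint ranges: [-2.75, 2.75], [-0.79, 2.1], [0.01, 2.65], [-1.57, 4.71], [0.07, 3.14], [-2.87, 2.87]. Speed limits (rad/s): [2.22, 2.22, 2.79, 3.14, 3.14, 3.14].

## Interface

Orientations are given as a 3x3 rotation matrix whose columns are the frame's x, y, z axes.
In Python, from bench import manip gives the robot as it stands. Calls block until the motion is done:
- manip.move_ptp(position, orientation): joint-space move of the TCP to a pose.
- manip.move_l(position, attitude=None, max_speed=0.15): straight line of the TCP; attitude=None keeps the orientation; max_speed is the mean speed in m/s.
- manip.move_j(angles): joint-space move.
- manip.set_gripper(opening, effort=None): opening from 0.0 (shut) to 1.0 (fully open); effort is the grip in N (None keeps the last); returns when the fingers have stopped.
- manip.dwell(seconds).
- manip.inverse_kinematics(position, orientation): joint angles nearest the present ones, or None.
- manip.grab_frame(name): name is "scene" or "top" or "wrist"; returns (picture, depth): 480x640x3 uint8, red, green, blue; 480x640 float32, m along the optical axis (not along the pixel's ray), 0 where there is no reading.
- manip.get_calibration(name): a dict with "camera_matrix" (3x3 intrinsics, pixels), "R" (3x3) and "t" (3): a world point X has camera coordinates R X + t. Camera axes: x right, y down, z forward; pixel columns grow to the right and rows downward; lengths in m; the calibration is good to about 2 mm. A picture is of the moment at which its call begins: read the wrist's pose just before it. get_calibration takes no time and is no camera call; for the wrist camera it gives the pose at the moment of the call.
A pose or a line that the arm cannot do raises manip.Unreachable and nothing moves.
- manip.sign_off(): hands the job in; it is judged then, once.
Trained networks look in the newest picture that a camera, given by its name, has taken for a name from the list of things; names that differ only in an ending like _2 or _b are one class to them, and where a whole thing is asked for, a point or a joint stands for the part that bears it (a point fixed in the world has none). Each returns a list of dicts, best first, with "confidence" (0 to 1); they miss things now and then, are a little off and sometimes report something else, mostly with a low value. They report only what shows in the picture. A call takes as long as a camera call.
- manip.look_for(camera, name): "at" ([x, y, z] in m, in world coordinates, good to about 4 mm: the middle of the surface that is visible of it).
Readings, each from a call of its own:
- manip.current_time(): time.
- manip.current_qpos(): joint angles.
- manip.current_joint_vel(): joint speeds.
- manip.current_joint_torque(): joint torques, N m.
- manip.current_ee_pos(): TCP position.
- manip.current_tcp_rot(): TCP orientation.
- manip.current_force(): force on the tool from outside, world axes, zero at the start.
- manip.current_ft_torque(): the same for the moment, N m.
- manip.current_grip_width(): opening from 0.0 (shut) to 1.0 (fully open).
- manip.current_grip_force(): force on a finger pad.
Only numpy, scipy, OpenCV 4.12 (cv2) and the standard library are available. Lean on these libraries where they do the work, as an engineer would, in place of code of your own. Each camera call takes 0.05 s, during which the arm holds its last target. There are 200 camera calls.

## Task

One green case of the set is still in the black crate, standing on end and leaning on the far rim beside an orange one: take it out and lay it flat, lid up, squarely on top of the column of two green cases, edges flush and latches on the same side as those below. Lower it slowly until you feel it rest there, neither dropped nor pressed hard, and let go; keep the column straight where it stands, leave everything else in the crate, and do not disturb the glass bowl or the candlestick.

Things in the scene. Friction and masses are not known exactly. Their poses are not given: they have to be found in the camera images.
- green_case: To fetch: green hinged plastic case, box 160 (x) x 64 (y) x 38 mm (z), 0.25 to 0.56 kg, balanced. Origin: centre of underside; x along it, z out of the lid, latches on -y side (2 mm proud). Starts on end in the crate, +x end up, length 60 deg above level, lid face up and to the crate's near side, underside on the far rim; 60 mm free beside each long side.
- green_case_latch (a point): middle of the latch side (-y) of the green case, 22 mm above its underside
- upper_case: Upper case of the column, lying lid up on the lower one: green hinged plastic case, box 160 (x) x 64 (y) x 38 mm (z), 0.25 to 0.56 kg, balanced. Origin: centre of underside; x along it, z out of the lid, latches on -y side (2 mm proud). The faces meet hard: an arm that drives 2 mm past contact presses over 60 N; lower the last 10 mm slowly (15 mm/s) and stop at the first few newtons.
- lower_case: Bottom case of the column, lying lid up on the table: green hinged plastic case, box 160 (x) x 64 (y) x 38 mm (z), 0.25 to 0.56 kg, balanced. Origin: centre of underside; x along it, z out of the lid, latches on -y side (2 mm proud). The column is not fastened.
- orange_case: Not wanted: orange hinged plastic case, box 160 (x) x 64 (y) x 38 mm (z), 0.25 to 0.56 kg, balanced. Origin: centre of underside; x along it, z out of the lid, latches on -y side (2 mm proud). It leans in the crate just as the green one does, 124 to 156 mm beside it centre to centre (either side).
- crate: Black vented plastic crate, fixed, 300 (x) x 400 (y) x 100 mm (z), walls and floor 4 mm (rim flange 9 mm outward). Origin: centre of its underside; +x points to the far rim on which the cases lean. It may stand on either side, the column on the other.
- valve: brass ball valve with a red lever, 90 mm long, 51 mm high, lying in the near half of the crate. Origin: under its middle
- handset: chromed shower handset, 195 mm long, head 68 mm across, 36 mm high, lying in the near half of the crate along its y. Origin: under its middle
- tee: copper pipe tee, 84 mm long, 36 mm high, lying in the near half of the crate. Origin: under its middle
- pipe: chromed waste pipe with two union nuts, 200 mm long, 38 mm across, lying across the crate in front of the feet of the leaning cases. Origin: under its middle
- elbow: brass pipe elbow, legs 48 mm, 36 mm high, lying in the near half of the crate. Origin: under its corner
- bowl: amber glass bowl, 100 mm across, 55 mm high, standing about 185 mm beyond the column. Origin: centre of its foot
- candlestick: brass candlestick, 76 mm across the foot, 150 mm high, beyond the work. Origin: centre of its foot

How it is judged:
At the end, for the whole second after the job is handed in: Green case released, still, lid up on the upper case: within 7 mm in plan, 0.10 rad in yaw, 0.05 rad of level, latches on the same side; column straight within 7 mm and moved under 15 mm; all else still in the crate; bowl and candlestick moved under 15 mm (horizontal distance between green_case and upper_case below 0.007 m and z of green_case in the frame of upper_case between 0.034 and 0.042 m and angle between the x axis of green_case and the x axis of upper_case, either way round below 0.1 rad and angle between green_case's own z axis and vertical below 0.05 rad and y of green_case_latch in the frame of upper_case below -0.02 m and horizontal distance between upper_case and lower_case below 0.007 m and distance of each of lower_case, upper_case, bowl, candlestick from where it was at the start of the episode below 0.015 m and x of orange_case in the frame of crate between -0.15 and 0.15 m and y of orange_case in the frame of crate between -0.2 and 0.2 m and z of each of orange_case, valve, handset, tee, pipe, elbow in the frame of crate below 0.11 m and x of valve in the frame of crate between -0.15 and 0.15 m and y of valve in the frame of crate between -0.2 and 0.2 m and x of handset in the frame of crate between -0.15 and 0.15 m and y of handset in the frame of crate between -0.2 and 0.2 m and x of tee in the frame of crate between -0.15 and 0.15 m and y of tee in the frame of crate between -0.2 and 0.2 m and x of pipe in the frame of crate between -0.15 and 0.15 m and y of pipe in the frame of crate between -0.2 and 0.2 m and x of elbow in the frame of crate between -0.15 and 0.15 m and y of elbow in the frame of crate between -0.2 and 0.2 m and linear speed of green_case below 0.02 m/s and angular speed of green_case below 0.1 rad/s); the robot touches nothing.
It fails at once if the green case falls onto the column instead of being lowered (over 0.3 m/s and out of the fingers, above the column) (linear speed of green_case above 0.3 m/s and contact force between the fingers and green_case below 0.2 N and horizontal distance between green_case and upper_case below 0.1 m and z of green_case in the frame of upper_case above 0.03 m).
It fails at once if the green case is rammed onto the column (over 60 N on the upper case) (contact force between green_case and upper_case above 60 N).
It fails at once if the glass bowl is knocked (distance of bowl from where it was at the start of the episode above 0.015 m).
It fails at once if the candlestick is knocked (distance of candlestick from where it was at the start of the episode above 0.015 m).
It also fails if it takes over 45 s, if anything falls off the work surface, if the arm or the gripper's body presses on something with over 40 N, if the wrist force passes 120 N, or if a joint passes its speed limit or range.

## Working session

There is one attempt and no reset: what is moved stays moved. The work goes in short steps, each a Python script; the robot and the scene stay as the last script left them, time stands still between calls to the robot, and variables do not carry over. Pictures are saved under pics/ and viewed, at most 10 in all, crops included, and the job is handed in when it is done.

```bash
mkdir -p pics
python3 - <<'E'
from bench import manip as m
import cv2,numpy as np
for c in ["scene","top"]:
    p,d=m.grab_frame(c); cv2.imwrite(f"pics/{c}0.png",p[:,:,::-1]); np.savez(f"{c}0.npz",p=p,d=d,**m.get_calibration(c))
    for n in ["green_case","orange_case","upper_case","crate","bowl","candlestick","green_case_latch"]:
        print(c,n,[(np.round(r["at"],3).tolist(),round(r["confidence"],2)) for r in m.look_for(c,n)][:4])
print(m.current_time(), m.current_force())
E
```

```text
scene green_case [([0.654, -0.155, 0.125], 0.59)]
scene orange_case [([0.647, -0.288, 0.129], 0.57), ([0.493, -0.238, 0.025], 0.47)]
scene upper_case [([0.652, -0.152, 0.12], 0.65), ([0.481, 0.249, 0.079], 0.58)]
scene crate [([0.492, -0.238, 0.022], 0.66)]
scene bowl [([0.615, 0.144, 0.029], 0.76), ([0.424, -0.166, 0.032], 0.36)]
scene candlestick [([0.743, 0.0, 0.018], 0.72)]
scene green_case_latch [([0.65, -0.151, 0.121], 0.84)]
top green_case [([0.631, -0.178, 0.119], 0.97)]
top orange_case [([0.626, -0.313, 0.113], 0.71)]
top upper_case [([0.466, 0.24, 0.078], 0.76)]
top crate [([0.507, -0.261, 0.006], 0.88), ([0.444, -0.359, 0.042], 0.38)]
top bowl []
top candlestick [([0.726, -0.016, 0.018], 0.77)]
top green_case_latch [([0.632, -0.183, 0.117], 0.76)]
0.8 [ 0.6257432  -0.53819737  0.1885215 ]
```

View pics/scene0.png

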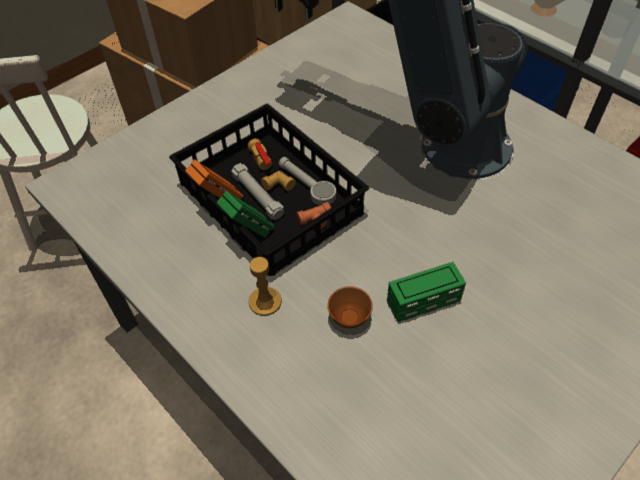

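View pics/top0.png

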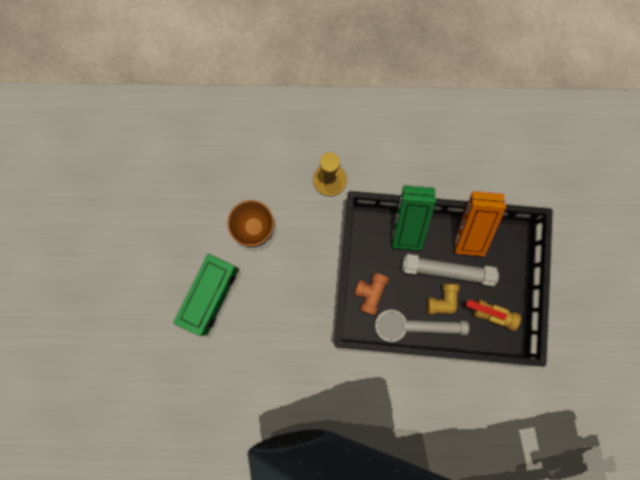

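The scene view shows the crate at (270,185) with the orange case at (213,180) and the green one at (243,212). The column is at (427,290), the bowl at (350,310) and the candlestick at (264,290). The top view shows the green case at (414,218), the orange at (481,224) and the column at (207,295), whose latches face lower right.

```bash
cat > h.py <<'E'
import numpy as np,cv2
def cloud(p,d,cal,color="green"):
    """world points (N,3) of the coloured pixels"""
    h=cv2.cvtColor(p,cv2.COLOR_RGB2HSV)
    lo,hi=((50,110,40),(85,255,255)) if color=="green" else ((5,180,120),(14,255,255))
    m=cv2.inRange(h,lo,hi)>0
    m&=d>0
    v,u=np.nonzero(m); K=cal["camera_matrix"]
    z=d[v,u]; c=np.c_[(u-K[0,2])/K[0,0]*z,(v-K[1,2])/K[1,1]*z,z]
    return (c-cal["t"])@cal["R"],np.c_[u,v]
def rect(P):
    """min-area rectangle in plan: centre, yaw of long side (deg), sizes"""
    (c,s,a)=cv2.minAreaRect((P[:,:2]*1000).astype(np.float32))
    if s[0]<s[1]: s=s[::-1]; a+=90
    return np.array(c)/1000,(a+90)%180-90,np.round(s,1)
E
python3 - <<'E'
from h import *
from bench import manip as m
for c in ["scene","top"]:
    f=np.load(c+"0.npz"); P,uv=cloud(f["p"],f["d"],f)
    A=P[P[:,1]>0.1]; T=A[A[:,2]>0.070]
    print(c,len(A),len(T),"z",np.percentile(T[:,2],[5,50,95]).round(4),rect(T))
    B=P[(P[:,1]<0)&(P[:,2]>.0)]; 
    print(len(B),B.min(0).round(3),B.max(0).round(3))
    # latch side: green side-face pixels of column
    S=A[(A[:,2]<0.068)]; print("side",len(S),S.mean(0).round(3) if len(S) else "")
c=m.get_calibration("wrist"); R=m.current_tcp_rot(); p=m.current_ee_pos()
print("tcpR",np.array(R).round(3),"cam in tcp",(R.T@(-c["R"].T@c["t"]-p)).round(3),"\n",(R.T@c["R"].T).round(3),c["camera_matrix"])
f=np.load("top0.npz"); print(f["camera_matrix"][0,0],(-f["R"].T@f["t"]).round(2))
E
```

```text
scene 2010 1703 z [0.0717 0.0755 0.0793] (array([0.47671906, 0.2428038 ]), -24.821533203125, array([159.4,  64.6]))
597 [ 0.57  -0.333  0.005] [ 0.693 -0.147  0.165]
side 257 [0.499 0.258 0.039]
top 2508 2321 z [0.0736 0.0776 0.0814] (array([0.47327466, 0.24034135]), -24.167274475097656, array([155.4,  62.9]))
2018 [ 0.578 -0.237  0.002] [ 0.689 -0.148  0.166]
side 176 [0.461 0.213 0.048]
tcpR [[ 0.961  0.277  0.   ]
 [ 0.277 -0.961 -0.   ]
 [ 0.     0.    -1.   ]] cam in tcp [ 0.068 -0.    -0.144] 
 [[ 0.001 -0.963 -0.269]
 [ 1.     0.001 -0.001]
 [ 0.001 -0.269  0.963]] [[422.06405187   0.         315.37977057]
 [  0.         422.06405187 234.67293582]
 [  0.           0.           1.        ]]
571.2719047242073 [ 0.43 -0.02  1.24]
```

```bash
cat > look.py <<'E'
from h import *
from bench import manip as m
D=np.diag([1.,-1,-1])
for n,p in [("k1",(.50,.17,.30)),("k2",(.50,.33,.30)),("c1",(.60,-.10,.33)),("c2",(.52,-.25,.33))]:
    m.move_ptp(p,D); m.dwell(.15)
    cal=m.get_calibration("wrist"); pic,d=m.grab_frame("wrist")
    np.savez(n+".npz",p=pic,d=d,**cal); cv2.imwrite(f"pics/{n}.png",pic[:,:,::-1])
    P,uv=cloud(pic,d,cal); print(n,round(m.current_time(),2),len(P))
    for q in ["green_case","upper_case","green_case_latch"]:
        print(q,[(np.round(r["at"],3).tolist(),round(r["confidence"],2)) for r in m.look_for("wrist",q)][:3])
    if n[0]=="k":
        T=P[(P[:,2]>.070)&(P[:,1]>.1)]; print(np.percentile(T[:,2],[5,50,95]).round(4),rect(T))
im=[cv2.imread(f"pics/{n}.png") for n in ("k1","k2","c1","c2")]
cv2.imwrite("pics/mosaic.png",cv2.resize(np.vstack([np.hstack(im[:2]),np.hstack(im[2:])]),(800,600)))
E
python3 look.py
```

```text
k1 3.76 11360
green_case []
upper_case [([0.482, 0.24, 0.08], 0.59)]
green_case_latch [([0.416, -0.136, 0.031], 0.42)]
[0.0754 0.0773 0.0789] (array([0.47346591, 0.241675  ]), -24.11156463623047, array([159.3,  63.6]))
k2 4.79 12485
green_case []
upper_case [([0.477, 0.244, 0.078], 0.78)]
green_case_latch []
[0.0752 0.0772 0.0788] (array([0.47345593, 0.24287222]), -24.055519104003906, array([158.4,  63.9]))
c1 6.77 15833
green_case [([0.651, -0.18, 0.143], 0.65), ([0.457, -0.359, 0.041], 0.64)]
upper_case [([0.498, 0.21, 0.072], 0.76)]
green_case_latch [([0.652, -0.182, 0.145], 0.62)]
c2 7.83 9684
green_case [([0.637, -0.187, 0.113], 0.58)]
upper_case [([0.633, -0.188, 0.119], 0.5)]
green_case_latch [([0.636, -0.186, 0.123], 0.74)]
```

View pics/mosaic.png

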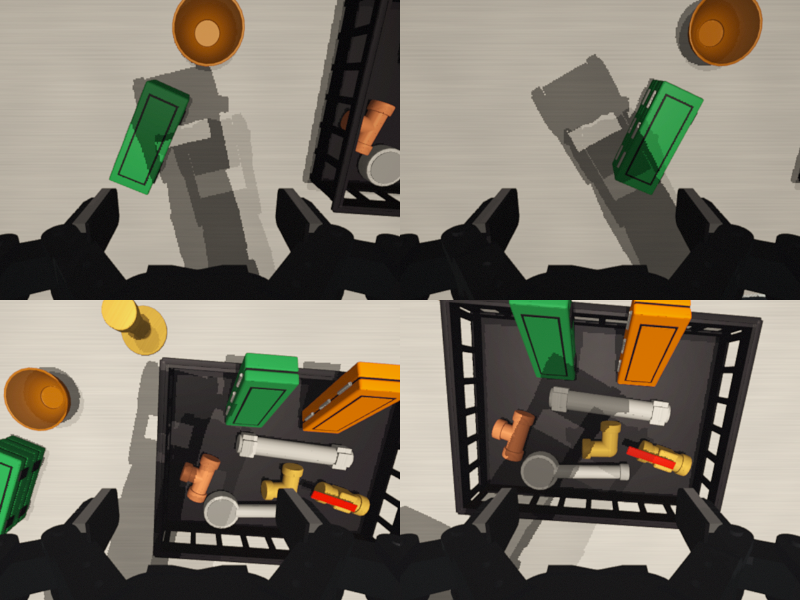

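Run:
```python
from h import *
L=lambda n:cv2.imread(f"pics/{n}.png")
def c(n,x,y,w=140,h=105): return cv2.resize(L(n)[y:y+h,x:x+w],(400,300),interpolation=cv2.INTER_CUBIC)
cv2.imwrite("pics/crop.png",np.vstack([np.hstack([c("k2",330,130,160,190),c("c1",360,75,140,115)]),np.hstack([c("c1",0,270,90,90),c("c1",480,90,160,115)])]))
```

```text
(no output)
```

View pics/crop.png

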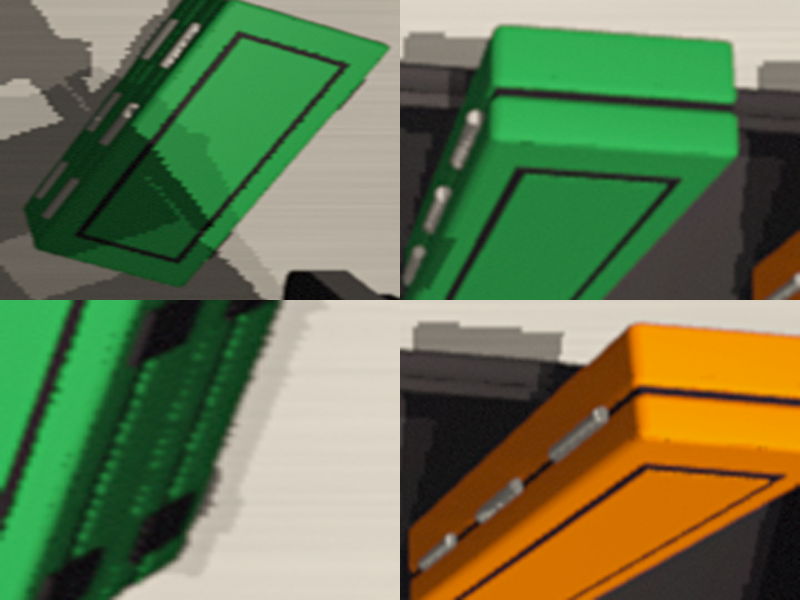

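```bash
cat > fit.py <<'E'
from h import *
from scipy.optimize import least_squares
from scipy.spatial.transform import Rotation as Ro
H=np.array([.08,.032,.019])
def sdf(q):
    a=np.abs(q)-H; return np.linalg.norm(np.maximum(a,0),axis=1)+np.minimum(a.max(1),0)
def fit(P,c0,R0):
    """box pose (underside centre, R) fitted to surface points"""
    def f(v):
        R=R0*Ro.from_rotvec(v[3:]); return sdf((P-(c0+v[:3]))@R.as_matrix())
    for k in range(2):
        r=least_squares(f,np.zeros(6),loss="soft_l1",f_scale=.002,x_scale=[.01]*3+[.1]*3)
        c0=c0+r.x[:3]; R0=R0*Ro.from_rotvec(r.x[3:])
        f0=np.abs(sdf((P-c0)@R0.as_matrix())); P=P[f0<.006]
    R=R0.as_matrix(); return c0-R[:,2]*.019,R,np.median(f0),len(P)
if __name__=="__main__":
    R0=Ro.from_euler("ZY",[-4,-60],degrees=True)
    rng=np.random.default_rng(0)
    def get(n):
        f=np.load(n+".npz"); return cloud(f["p"],f["d"],f)[0]
    sel=[]
    for n in ["c1","c2","top0"]:
        P=get(n); P=P[(P[:,1]<-.1)&(P[:,1]>-.25)&(P[:,0]>.53)]; P=P[rng.permutation(len(P))[:1500]]; sel.append(P)
        if n=="top0": sel.append(np.vstack(sel))
    for P in sel:
        c,R,e,k=fit(P,np.array([.64,-.18,.08]),R0); print(c.round(4),Ro.from_matrix(R).as_euler("ZYX",degrees=True).round(1),e.round(4),k)
    np.savez("case.npz",c=c,R=R)
    S=[]
    for n in ["k1","k2","top0"]:
        P=get(n); P=P[(P[:,1]>.1)&(P[:,2]>.042)]; S.append(P[rng.permutation(len(P))[:1500]])
    for P in S+[np.vstack(S)]:
        ck,Rk,e,k=fit(P,np.array([.475,.2415,.057]),Ro.from_euler("ZY",[-24,0],degrees=True)); print("upper",ck.round(4),Ro.from_matrix(Rk).as_euler("ZYX",degrees=True).round(2),e.round(4),k)
    np.savez("col.npz",c=ck,R=Rk)
    from bench import manip as m
    for s in (0,.01,.02):
        for back in (0,.08,.15):
            p=c+R@np.array([s,0,.007+back]); print(s,back,p.round(3),m.inverse_kinematics(p,R@np.diag([1.,-1,-1])))
E
python3 fit.py
```

```text
[ 0.6506 -0.1843  0.0739] [ -4.4 -59.8   0.4] 0.0006 1494
[ 0.6503 -0.1837  0.0738] [ -4.4 -59.8   0.1] 0.0005 1490
[ 0.6507 -0.185   0.0739] [ -5.1 -60.1   0.7] 0.001 1484
[ 0.6506 -0.1842  0.0739] [ -4.6 -59.9   0.3] 0.0007 4468
upper [0.4733 0.2435 0.0393] [-24.57   0.07   0.07] 0.0007 1500
upper [0.4754 0.241  0.0392] [-24.19   0.11   0.15] 0.0006 1500
upper [0.4777 0.2406 0.0398] [-2.432e+01  2.000e-02 -1.000e-01] 0.0013 1491
upper [0.4725 0.2426 0.0394] [-2.421e+01  2.000e-02  1.000e-01] 0.0008 4486
0 0 [ 0.645 -0.184  0.077] [-0.48603769  0.70405008  2.04359914  2.56897381  0.69636921 -1.3246127 ]
0 0.08 [ 0.576 -0.179  0.118] [-0.55892073  0.55622507  2.20950429  2.48753096  0.7268944  -1.30627965]
0 0.15 [ 0.515 -0.174  0.153] [-0.64590152  0.40991358  2.33984639  2.36780671  0.73616209 -1.25379203]
0.01 0 [ 0.65  -0.184  0.086] [-0.4816365   0.68772084  2.0338074   2.55731861  0.67354425 -1.30434535]
0.01 0.08 [ 0.581 -0.179  0.126] [-0.55290779  0.53735123  2.19841637  2.47396752  0.70183266 -1.28097011]
0.01 0.15 [ 0.52  -0.175  0.161] [-0.63770202  0.38868234  2.32720267  2.35088884  0.70983329 -1.22119801]
0.02 0 [ 0.655 -0.185  0.095] [-0.47732645  0.67195754  2.02352882  2.54455577  0.65090606 -1.28320226]
0.02 0.08 [ 0.586 -0.18   0.135] [-0.54703692  0.51925143  2.1868204   2.45908645  0.67715006 -1.25473961]
0.02 0.15 [ 0.525 -0.175  0.17 ] [-0.62972135  0.3685176   2.31404168  2.3323878   0.68416023 -1.18766609]
```

```bash
cat > plan.py <<'E'
from fit import *
C=np.load("case.npz"); K=np.load("col.npz")
# column: average of the views; yaw from long-edge fits, level by the table
col=np.array([.4745,.2418]); yk=np.radians(-24.2); top=.0773
Rk=Ro.from_euler("Z",yk).as_matrix()
def tool(a): # tool orientation in case frame, leaning a deg off the lid normal
    return np.diag([1.,-1,-1])@Ro.from_euler("Y",a,degrees=True).as_matrix()
def tcp(c,R,a,s=0.,h=.026,back=0.):
    T=tool(a); return c+R@(np.array([s,0,h])+T[:,2]*(.019-back)),R@T
E
python3 - <<'E'
from plan import *
from bench import manip as m
print(tool(30)[:,2])
c,R=C["c"],C["R"]
for a in (15,20,25,30,35,40):
  for nm,p in [("grasp",tcp(c,R,a)),("s+10",tcp(c,R,a,.01)),("back",tcp(c,R,a,0,back=.09)),("lift",tcp(c+[-.03,0,.15],R,a)),("place",tcp(np.r_[col,top],Rk,a)),("above",tcp(np.r_[col,top+.1],Rk,a))]:
    q=m.inverse_kinematics(*p); print(a,nm,p[0].round(3),None if q is None else np.round(q,2))
E
```

```text
[ 0.5        0.        -0.8660254]
15 grasp [ 0.646 -0.184  0.082] [-0.51  0.83  2.08  2.67  1.1  -1.46]
15 s+10 [ 0.651 -0.184  0.091] [-0.5   0.81  2.07  2.67  1.07 -1.45]
15 back [ 0.56  -0.178  0.105] [-0.62  0.75  2.28  2.58  1.21 -1.51]
15 lift [ 0.616 -0.184  0.232] [-0.55  0.44  2.17  2.52  0.85 -1.26]
15 place [0.479 0.24  0.085] [ 0.48  0.48  1.91 -0.36  0.61  2.75]
15 above [0.479 0.24  0.185] [ 0.48  0.32  1.85 -0.28  0.83  2.65]
20 grasp [ 0.647 -0.184  0.084] [-0.51  0.88  2.07  2.68  1.23 -1.48]
20 s+10 [ 0.652 -0.184  0.092] [-0.51  0.86  2.07  2.68  1.2  -1.47]
20 back [ 0.558 -0.177  0.099] [-0.63  0.84  2.27  2.59  1.37 -1.55]
20 lift [ 0.617 -0.184  0.234] [-0.55  0.49  2.18  2.57  0.99 -1.32]
20 place [0.48  0.239 0.085] None
20 above [0.48  0.239 0.185] [ 0.51  0.31  1.88 -0.4   0.78  2.77]
25 grasp [ 0.647 -0.184  0.085] [-0.52  0.94  2.06  2.69  1.35 -1.5 ]
25 s+10 [ 0.652 -0.184  0.094] [-0.51  0.92  2.06  2.69  1.33 -1.49]
25 back [ 0.558 -0.177  0.093] [-0.63  0.92  2.26  2.59  1.51 -1.59]
25 lift [ 0.617 -0.184  0.235] [-0.55  0.54  2.19  2.61  1.12 -1.36]
[... 469 characters left out ...]
   1.58 -1.53]
35 s+10 [ 0.652 -0.184  0.097] [-0.51  1.02  2.02  2.71  1.56 -1.52]
35 back [ 0.558 -0.177  0.081] [-0.63  1.08  2.19  2.57  1.77 -1.64]
35 lift [ 0.617 -0.184  0.239] [-0.55  0.65  2.19  2.66  1.39 -1.43]
35 place [0.484 0.237 0.088] [ 0.61  0.5   2.02 -1.13  0.58 -2.72]
35 above [0.484 0.237 0.188] None
40 grasp [ 0.647 -0.184  0.09 ] [-0.51  1.09  1.99  2.71  1.69 -1.54]
40 s+10 [ 0.652 -0.184  0.099] [-0.51  1.07  1.99  2.71  1.67 -1.53]
40 back [ 0.558 -0.177  0.075] [-0.63  1.16  2.15  2.57  1.88 -1.66]
40 lift [ 0.617 -0.184  0.24 ] [-0.55  0.71  2.17  2.67  1.51 -1.45]
40 place [0.486 0.237 0.089] [ 0.64  0.52  2.04 -1.3   0.62 -2.53]
40 above [0.486 0.237 0.189] None
```

```bash
cat >> plan.py <<'E'
def tool(a,turn=0): # leaning a deg towards the foot (-x) end; turn=180: camera on the foot side
    return np.diag([1.,-1,-1])@Ro.from_euler("YZ",[-a,turn],degrees=True).as_matrix() if not turn else tool(a)@np.diag([-1.,-1,1])
def tcp(c,R,a,turn=0,s=0.,h=.026,back=0.):
    T=tool(a,turn); return c+R@(np.array([s,0,h])+T[:,2]*(.019-back)),R@T
E
python3 - <<'E'
from plan import *
from bench import manip as m
print(tool(30)[:,2],m.current_qpos())
c,R=C["c"],C["R"]
for turn in (0,180):
 for a in (10,20,30,40):
  for nm,p in [("grasp",tcp(c,R,a,turn)),("back",tcp(c,R,a,turn,back=.09)),("lift",tcp(c+[-.03,0,.15],R,a,turn)),("place",tcp(np.r_[col,top],Rk,a,turn)),("above",tcp(np.r_[col,top+.1],Rk,a,turn))]:
    q=m.inverse_kinematics(*p); print(turn,a,nm,p[0].round(3),None if q is None else np.round(q,2))
E
```

```text
[-0.5        0.        -0.8660254] [-5.27539312e-01  3.21522906e-01  1.44762313e+00  2.24787304e-05
  1.37244546e+00  1.04213119e+00]
0 10 grasp [ 0.643 -0.184  0.075] [-0.47  0.65  1.99  2.38  0.44 -1.11]
0 10 back [ 0.574 -0.179  0.133] [-0.53  0.45  2.15  2.21  0.43 -0.99]
0 10 lift [ 0.613 -0.184  0.225] [-0.5   0.31  2.01  1.58  0.32 -0.29]
0 10 place [0.471 0.243 0.085] [0.33 0.57 1.74 0.14 0.97 2.23]
0 10 above [0.471 0.243 0.185] [0.33 0.43 1.68 0.13 1.17 2.26]
0 20 grasp [ 0.64  -0.183  0.072] [-0.44  0.61  1.92  1.77  0.24 -0.49]
0 20 back [ 0.583 -0.179  0.141] [-0.49  0.41  2.04  1.4   0.27 -0.15]
0 20 lift [ 0.61  -0.183  0.222] [-0.47  0.31  1.92  0.78  0.36  0.52]
0 20 place [0.469 0.244 0.085] [0.28 0.62 1.67 0.25 1.13 2.14]
0 20 above [0.469 0.244 0.185] [0.28 0.49 1.61 0.23 1.32 2.19]
0 30 grasp [ 0.638 -0.183  0.07 ] [-0.42  0.61  1.82  0.68  0.27  0.61]
0 30 back [ 0.593 -0.18   0.148] [-0.45  0.41  1.9   0.52  0.38  0.75]
0 30 lift [ 0.608 -0.183  0.22 ] [-0.44  0.33  1.81  0.36  0.54  0.94]
0 30 place [0.466 0.246 0.087] [0.24 0.69 1.59 0.32 1.3  2.07]
0 30 abov
[... 1108 characters left out ...]
.183  0.07 ] [-0.42  0.61  1.82  0.68  0.27 -2.53]
180 30 back [ 0.593 -0.18   0.148] [-0.45  0.41  1.9   0.52  0.38 -2.39]
180 30 lift [ 0.608 -0.183  0.22 ] [-0.44  0.33  1.81  0.36  0.54 -2.21]
180 30 place [0.466 0.246 0.087] [ 0.24  0.69  1.59  0.32  1.3  -1.07]
180 30 above [0.466 0.246 0.187] [ 0.24  0.56  1.54  0.31  1.47 -1.01]
180 40 grasp [ 0.635 -0.183  0.069] [-0.4   0.63  1.72  0.24  0.48 -2.09]
180 40 back [ 0.604 -0.181  0.154] [-0.41  0.45  1.76  0.2   0.61 -2.06]
180 40 lift [ 0.605 -0.183  0.219] [-0.42  0.37  1.7   0.17  0.75 -2.02]
180 40 place [0.463 0.247 0.089] [ 0.21  0.77  1.52  0.39  1.46 -1.11]
180 40 above [0.463 0.247 0.189] [ 0.21  0.63  1.48  0.39  1.62 -1.04]
```

```bash
cat >> plan.py <<'E'
A,S,HH=33,.005,.027
def g(c,R,back=0.): return tcp(c,R,A,0,S,HH,back)
E
python3 - <<'E'
from plan import *
from bench import manip as m
c,R=C["c"],C["R"]
p,o=g(c,R,.11); m.set_gripper(1.0,60); m.move_ptp(p,o)
m.dwell(.2); f0=m.current_force()
p,o=g(c,R); m.move_l(p,None,.10)
print("force at grasp",m.current_force()-f0,m.current_ee_pos()-p)
m.set_gripper(0.0,60); m.dwell(.2)
w=m.current_grip_width(); print("w",w,m.current_grip_force(),m.current_force()-f0)
if w>.6:
    m.move_l(p+[0,0,.03],None,.08); m.move_l(p+[-.04,0,.20],None,.15)
    m.dwell(.2); print("held",m.current_grip_width(),m.current_grip_force(),m.current_force()-f0)
print(m.current_time(),m.current_qpos().round(2))
pic,_=m.grab_frame("scene"); cv2.imwrite("pics/s1.png",pic[:,:,::-1])
E
```

```text
force at grasp [-0.05757321  1.23289215 -0.50853603] [ 8.46449874e-05 -1.11746647e-04  5.76775970e-04]
w 0.7382993292311762 63.50825786590576 [-4.56507071  0.11735698  5.56149384]
held 0.7375046761564458 66.62630081176758 [ 0.27017357  0.72916579 -4.57462873]
13.075 [-0.44  0.26  1.74  0.25  0.72  1.05]
```

View pics/s1.png

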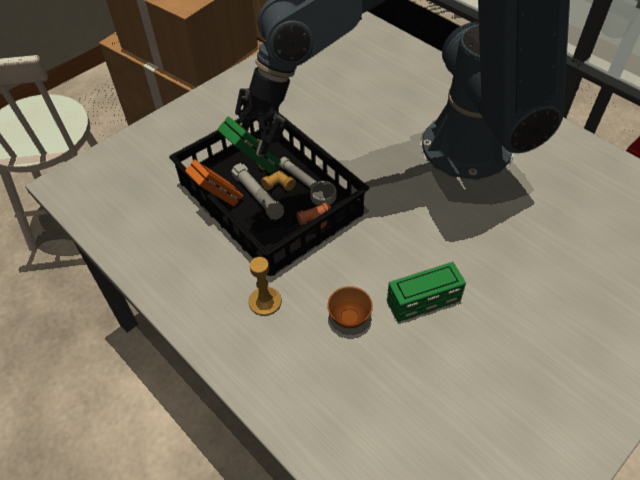

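The case is held clear of the crate at (245,140), and the other things there lie as before. Next I carry it over the column and measure it in the fingers.

```bash
cat > hover.py <<'E'
from plan import *
from bench import manip as m
def measure(tag,c0,R0):
    """pose of the held case from scene, top and wrist views"""
    for n in ("scene","top","wrist"):
        cal=m.get_calibration(n); p,d=m.grab_frame(n); cv2.imwrite(f"pics/{tag}_{n}.png",p[:,:,::-1])
        P,_=cloud(p,d,cal); q=(P-c0)@R0; q[:,2]-=.019; P=P[sdf(q)<.015]; np.save(f"{tag}_{n}.npy",P)
        if len(P)<150: print(n,"few",len(P)); continue
        c,R,e,k=fit(P,c0+R0[:,2]*.019,Ro.from_matrix(R0)); print(n,c.round(4),Ro.from_matrix(R).as_euler("ZYX",degrees=True).round(2),e.round(4),k)
if __name__=="__main__":
    h=np.r_[col,top+.06]
    p,o=g(h,Rk); m.move_l(p+[0,0,.06],o,.22); m.move_l(p,o,.12); m.dwell(.3)
    print(m.current_time(),m.current_ee_pos()-p,m.current_force()); print("want",h)
    measure("h",h,Rk)
E
python3 hover.py
```

```text
16.275 [1.99881474e-04 5.76642048e-05 4.80740725e-04] [-0.24308762  0.01329654 -4.82996117]
want [0.4745 0.2418 0.1373]
scene [0.4735 0.2415 0.136 ] [-24.14  -0.14   0.28] 0.0012 1455
top few 0
wrist [0.4721 0.2408 0.1375] [-24.02   0.42   0.15] 0.0004 80579
```

Run:
```python
from plan import *
from bench import manip as m
cal=m.get_calibration("scene"); pic=cv2.imread("pics/h_scene.png")[:,:,::-1].copy()
cv2.imwrite("pics/hz.png",cv2.resize(pic[140:340,340:540][:,:,::-1],(600,600),interpolation=cv2.INTER_CUBIC))
f=np.load("scene0.npz"); P,_=cloud(f["p"],f["d"],f); P=P[(P[:,1]>.1)&(P[:,2]>.042)]
print("scene column",[x for x in fit(P,np.array([.475,.2415,.057]),Ro.from_matrix(Rk))][0].round(4))
for n in ("scene","wrist"):
    Q=np.load(f"h_{n}.npy"); print(n,"held rect",rect(Q[Q[:,2]>.166]))
for n in ("k1","k2","top0","scene0"): # centre in column axes, from top-face extents
    f=np.load(n+".npz"); P,_=cloud(f["p"],f["d"],f); P=P[(P[:,1]>.1)&(P[:,2]>.070)]
    q=(P-np.r_[col,0])@Rk; lo,hi=np.percentile(q,[.3,99.7],axis=0); print(n,((lo+hi)/2)[:2].round(4),(hi-lo)[:2].round(4))
```

```text
scene column [0.4735 0.2411 0.0377]
scene held rect (array([0.47551779, 0.24281705]), -23.989959716796875, array([160.1,  65.2]))
wrist held rect (array([0.48279639, 0.23824539]), -23.99333953857422, array([141.7,  64.5]))
k1 [-0.0002 -0.0005] [0.1575 0.0624]
k2 [-0.0011  0.0009] [0.1564 0.0625]
top0 [-0.0004 -0.002 ] [0.1541 0.0618]
scene0 [0.0014 0.0015] [0.1576 0.0628]
```

View pics/hz.png

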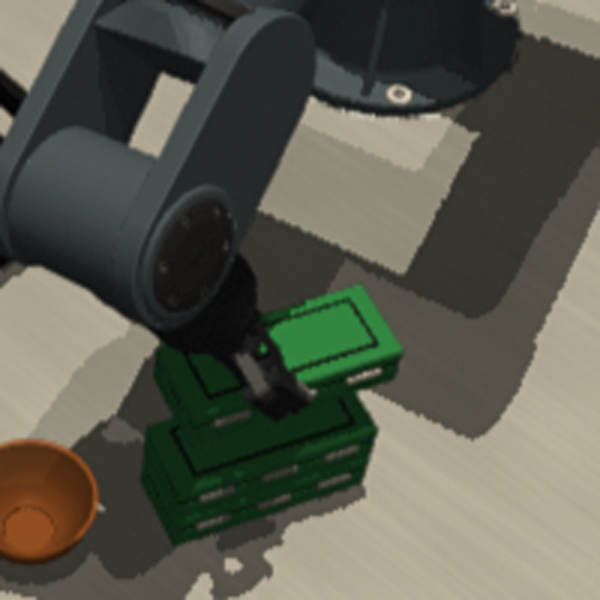

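The hinges (grey) face the same way on the held case and the column. In the scene camera the held case is at (.4735,.2415) and the column at (.4735,.2411), so they line up and I can lower it.

Run:
```python
from plan import *
from bench import manip as m
p,o=g(np.r_[col,top],Rk); f0=m.current_force()
m.move_l(p+[0,0,.010],o,.06); m.move_l(p+[0,0,.005],o,.015); m.dwell(.1)
f0=m.current_force(); z=.005; df=0
while z>-.004 and m.current_time()<34:
    z-=.0003; m.move_l(p+[0,0,z],o,.012); df=m.current_force()[2]-f0[2]
    if df>2.5: break
m.dwell(.15); print("contact z",z,df,m.current_force()-f0,m.current_time(),m.current_grip_width())
```

```text
contact z -9.999999999999864e-05 6.2330046528333005 [-0.19592352 -1.99305302  7.41411477] 22.3917 0.7404634829394836
```

Run:
```python
from hover import *
p,o=g(np.r_[col,top],Rk); q=m.current_ee_pos()
m.set_gripper(.85); m.set_gripper(1.0); m.dwell(.2); print(m.current_force(),m.current_grip_force(),m.current_time())
m.move_l(q-o[:,2]*.09,None,.10); m.move_l(q-o[:,2]*.09+[-.05,-.12,.12],None,.2); m.dwell(.2)
print(m.current_time())
measure("e",np.r_[col,top],Rk)
pic=cv2.imread("pics/e_scene.png"); t=cv2.imread("pics/e_top.png")
cv2.imwrite("pics/end.png",np.hstack([cv2.resize(pic[220:340,340:500],(400,300)),cv2.resize(t[120:390,160:560],(400,300))]))
```

```text
[-0.79128421  0.83161741  0.29549744] 0.0 23.1417
25.425
scene [0.474  0.241  0.0755] [-24.09   0.05  -0.76] 0.0013 2249
top [0.4783 0.2403 0.0778] [-24.    0.2   0.3] 0.0013 2576
wrist [0.4732 0.2426 0.0773] [-23.97   0.18   0.57] 0.0006 21450
```

View pics/end.png

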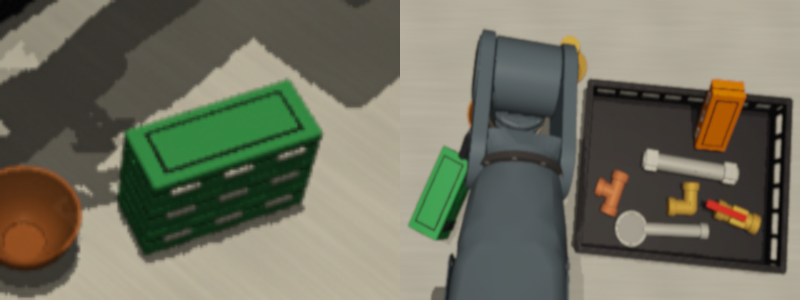

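The picture shows three green cases flush in a straight column, with their hinges on one side. The crate contents, the bowl and the candlestick have not moved, and the arm is clear.

```bash
python3 -c "
from bench import manip as m
print(m.sign_off())"
```

```text
the job is handed in; nothing more can be done
None
```

The green case lies flat, lid up, on top of the column of two, flush within about 1 mm by the scene camera and latches on the same side; it was lowered until about 7 N was felt, released, and the job is handed in (the result was not reported back).

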